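Release a left-hand strap clamp and tip the drilled block over for its cross hole

ROBOT

A 6-joint arm with a two-finger parallel gripper is mounted at the origin on the work surface. World frame = base frame: x ahead of the robot, y to its left, z up, the work surface at z = 0. Lengths are in m, angles in rad, forces in N, time in s.
With the tool pointing down it reaches from about 0.35 to 0.975 m from the base axis. Payload 7.1 kg.
Tool frame: the origin (TCP) lies midway between the tips of the shut fingers; the grasp point (between the pads) lies 19 mm behind it; z points along the fingers, y is the line along which they close (so a half turn about z gives the same grasp; the last joint's range is limited). The gripper opens to 88 mm and grips with 3 to 60 N. Pads are 20 mm wide; open, the fingers measure 115 mm over their backs; the gripper's body (75 mm by 178 mm) begins 61 mm behind the grasp point.
Start: joints at [-1.296, 0.423, 1.63, -0, 1.089, -0.019], TCP at [0.181, -0.598, 0.223] pointing down, gripper open.
Joint ranges: [-3, 3], [-0.9, 2.11], [0.09, 2.58], [-1.31, 4.45], [0.11, 2.69], [-2.54, 2.54]. Speed limits (rad/s): [2.39, 2.39, 3.01, 3.14, 3.14, 3.14].

INTERFACE

Orientations are given as a unit quaternion [w, x, y, z].
In Python, from station import move_pose, movel, movej, command_gripper, wait, inverse_kinematics, read_camera, camera_info, MotionError, job_done, get_time, get_joint_pos, get_qvel, get_effort, get_tcp_pos, get_ee_rot, get_ft_force, get_ft_torque, get_grip_width, get_finger_force gives the robot as it stands. Calls block until the motion is done:
- move_pose(position, orientation): joint-space move of the TCP to a pose.
- movel(position, frame=None, v=0.15, until_force=None): straight line of the TCP; frame=None keeps the orientation; v is the mean speed in m/s. With until_force (N) it stops when the force on the tool has changed by that much, and returns True; else False.
- movej(angles): joint-space move.
- command_gripper(opening): opening from 0.0 (shut) to 1.0 (fully open); the grip force is fixed at half the most; returns when the fingers have stopped.
- wait(seconds).
- inverse_kinematics(position, orientation): joint angles nearest the present ones, or None.
- read_camera(name): name is "scene" or "top" or "wrist"; returns the picture (480x640x3 uint8, red, green, blue); there is no depth.
- camera_info(name): a dict with "intrinsics" (3x3 intrinsics, pixels), "T" (4x4, takes a point from camera to world coordinates); the wrist camera has in their place "tool_from_camera" (4x4, takes a point from camera to tool coordinates, whose origin is the TCP and whose axes are the flange's). Camera axes: x right, y up, looking along -z (the intrinsics and any distortion apply to the point x, -y, -z); pixel columns grow to the right and rows downward; lengths in m; the calibration is good to about 2 mm. A picture is of the moment at which its call begins: read the wrist's pose just before it. camera_info takes no time and is no camera call.
A pose or a line that the arm cannot do raises MotionError and nothing moves.
- job_done(): hands the job in; it is judged then, once.
Readings, each from a call of its own:
- get_time(): time.
- get_joint_pos(): joint angles.
- get_qvel(): joint speeds.
- get_effort(): joint torques, N m.
- get_tcp_pos(): TCP position.
- get_ee_rot(): TCP orientation.
- get_ft_force(): force on the tool from outside, world axes, zero at the start.
- get_ft_torque(): the same for the moment, N m.
- get_grip_width(): opening from 0.0 (shut) to 1.0 (fully open).
- get_finger_force(): force on a finger pad.
Only numpy, scipy, OpenCV 4.12 (cv2) and the standard library are available. Lean on these libraries where they do the work, as an engineer would, in place of code of your own. Each camera call takes 0.05 s, during which the arm holds its last target. There are 200 camera calls.

TASK

Re-set the aluminium block in the drilling fixture for its cross hole. First slacken the strap clamp by swinging its ball lever about half a turn - the nut has a left-hand thread, so it loosens clockwise seen from above - then draw the slotted strap back along its slot until it is well clear of the block, leaving the block standing. Finally tip the block, without lifting it, over the edge of the raised pad it stands against so that it lands with its scribed face up, and push it on until its whole length lies flat and square on the pad; leave the bench's other things where they are.

Things in the scene. Friction and masses are not known exactly. Their poses are not given: they have to be found in the camera images.
- fixture: fixed steel drilling fixture. Origin: centre of the underside of its base plate (220 along x, 300 along y, 20 mm thick). Offsets below in 'its frame' are in mm. A heel jack (head 26 mm wide, top at z 110) stands at x -35, y -90 under the strap's tail.
- fence_edge (a point): the fence: top of the straight edge of the raised flat pad the block stands against. At x -12.5, y 90, z 34 of the fixture frame; the edge runs along its y. The pad is 14 mm high and covers x -12.5 to 105, y 30 to 150, top at z 34.
- stud_top (a point): top of the clamp's upright 14 mm stud, on its axis, at x -35, y 0, z 170 of the fixture frame. A spring round the stud carries the strap at z 110. The nut's hub, 30 mm wide, reaches z 164.
- lever (a joint): turn of the lever nut on the stud, rad. LEFT-HAND thread, 4 mm a turn: the value grows and the nut rises when turned clockwise seen from above. Tight at the start, 0 to 0.15; anticlockwise only tightens it, to a stop at -0.25. Runs on to 9.4. Friction about 0.25 N m (about 4 N at 60 mm from the axis); it stays where it is left.
- lever_ball (a point): centre of the black ball (28 mm) ending the nut's lever, 84 mm from the stud's axis, 185 mm high. The lever is an 11 mm round bar rising from the hub, 177 mm high at 60 mm from the axis. At the start it points to the fixture's -x within 0.65 rad. Its way round is free: within its sweep only hub and stud rise above 125 mm.
- strap: loose slotted steel strap, 40 (x) x 200 (y) x 14 mm, 0.72 kg. Origin: centre of its underside, at z 110 of the fixture frame. Nose (+y end) on the block, stud in its 18 mm wide slot, solid tail (-y end, 100 mm from the origin) on the heel jack. With the nut slack it slides about 58 mm to the fixture's -y until the slot ends at the stud; it stays level there.
- strap_nose (a point): middle of the strap's nose end, lower edge, 100 mm from the strap's origin along its +y. At the start about 25 mm over the block; the block's near side is at about y 55 of the fixture frame.
- block: loose aluminium block on end: 45 (x) x 70 (y) x 90 mm high (z), 0.76 kg. Origin: centre of its underside, near x -36, y 90, z 20 of the fixture frame. Its +x face stands against the pad's edge; its -x face is scribed with a cross and circle; a hole is in its top. Pushed near the top to +x it pivots over the edge and drops on the pad, its z axis then along the fixture's +x, its foot end overhanging 15 to 40 mm.
- block_center (a point): centre of the block (45 mm above its underside)
- step_block: stair-shaped dark steel step block, 28 x 60 x 40 mm, lying on the fixture plate; a bystander. Origin: centre of its underside
- square: small engineer's square (stock 70 mm, blade 90 mm), bystander; origin under the stock
- hammer: hammer, 280 mm, bystander
- oil_bottle: white oil bottle, 60 mm diameter, 170 mm tall, bystander
- jar: clear jar with a green lid, 84 mm diameter, 130 mm tall, bystander
- chip_brush: flat chip brush, about 190 mm long, bystander
- file: flat file with a wooden handle, 300 mm long, bystander
Not all that is in view belongs to the job. Leave any blue look-alike of the strap alone. What is meant by the block is not purple, and is the smaller of those in its own colour.

How it is judged:
By the outcome, as a careful person would: the job done as asked, in the order asked, and still so for the second after the job is handed in, with the robot touching nothing.
It also fails if it takes over 62 s, if anything falls off the work surface, if the arm or the gripper's body presses on something with over 40 N, if the wrist force passes 120 N, or if a joint passes its speed limit or range.

## Working session

There is one attempt and no reset: what is moved stays moved. The work goes in short steps, each a Python script; the robot and the scene stay as the last script left them, time stands still between calls to the robot, and variables do not carry over. Pictures are saved under pics/ and viewed, at most 10 in all, crops included, and the job is handed in when it is done.

```bash
mkdir -p pics; ls; python3 - <<'E'
from station import *
import cv2
for n in ("scene","top"):
    cv2.imwrite(f"pics/{n}0.png",cv2.cvtColor(read_camera(n),cv2.COLOR_RGB2BGR))
    i=camera_info(n);print(n,i)
E
```

```text
pics
scene {'intrinsics': array([[616.52320669,   0.        , 324.03355179],
       [  0.        , 616.52320669, 230.66754255],
       [  0.        ,   0.        ,   1.        ]]), 'T': array([[ 0.53278918, -0.55915763,  0.63519953,  1.4969337 ],
       [ 0.84599623,  0.3336267 , -0.41591297, -0.65344372],
       [ 0.02064139,  0.75897034,  0.65079794,  1.15412779],
       [ 0.        ,  0.        ,  0.        ,  1.        ]])}
top {'intrinsics': array([[558.2486764 ,   0.        , 316.13019963],
       [  0.        , 558.2486764 , 244.98912408],
       [  0.        ,   0.        ,   1.        ]]), 'T': array([[-1.73459758e-02,  9.84953507e-01, -1.71946811e-01,
         2.51919112e-01],
       [-9.99565096e-01, -2.11845455e-02, -2.05142534e-02,
         1.29971394e-03],
       [-2.38482009e-02,  1.71516190e-01,  9.84892613e-01,
         1.49102862e+00],
       [ 0.00000000e+00,  0.00000000e+00,  0.00000000e+00,
         1.00000000e+00]])}
```

View pics/scene0.png

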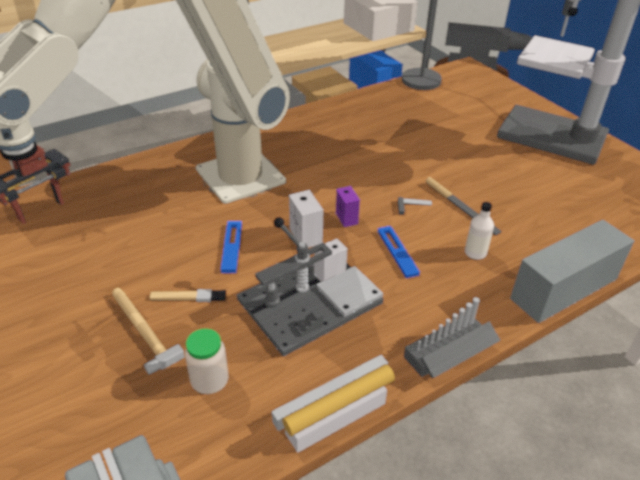

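View pics/top0.png

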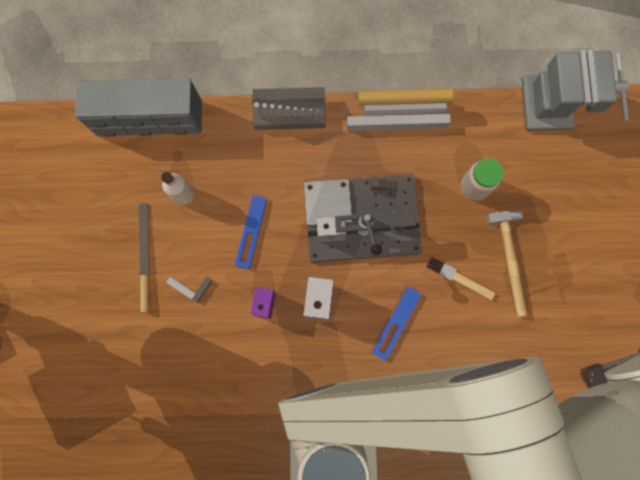

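The scene shows the clamp at about (300,270) and the small block at (330,260), with a taller white decoy at (306,218). In the top view the fixture spans (305,180)-(420,262) with its +x up and +y left, the pad is at (328,203), and the lever ball is at (376,250).

```bash
python3 - <<'E'
import cv2
a=cv2.imread("pics/top0.png")[165:275,295:435];cv2.imwrite("pics/topc.png",cv2.resize(a,(700,550),interpolation=cv2.INTER_CUBIC))
a=cv2.imread("pics/scene0.png")[185:355,230:390];cv2.imwrite("pics/scenec.png",cv2.resize(a,(560,595),interpolation=cv2.INTER_CUBIC))
E
```

```text
(no output)
```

View pics/topc.png

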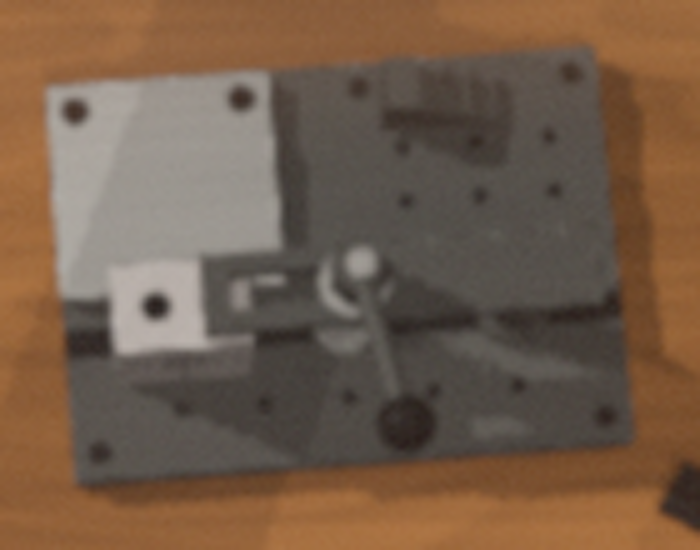

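View pics/scenec.png

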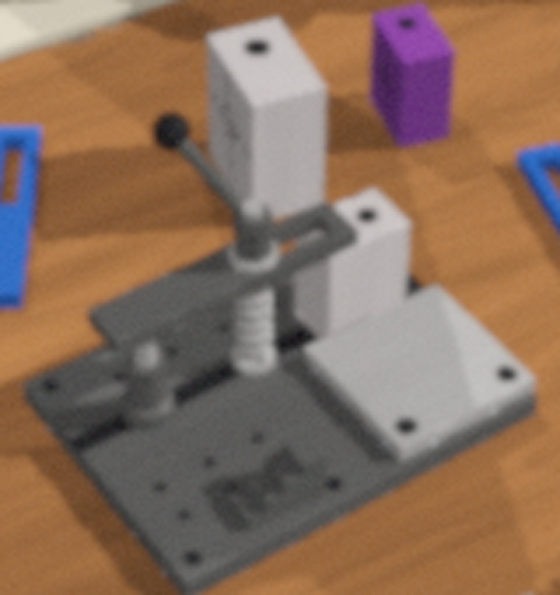

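The crops show the stud top at topc (362,264) / scenec (254,208), and the ball at topc (405,422) / scenec (172,131). The block hole is at topc (155,305) / scenec (367,215), and plate and pad corners are visible in both. I'll triangulate these and fit the fixture pose to them.

```bash
cat > h.py <<'E'
import numpy as np, cv2
from station import *
from scipy.optimize import least_squares
def ray(n,uv):
    i=camera_info(n);d=np.linalg.inv(i["intrinsics"])@[*uv,1];T=i["T"]
    return T[:3,3],T[:3,:3]@(d*[1,-1,-1])
def plane(n,uv,z):
    o,d=ray(n,uv);return o+d*(z-o[2])/d[2]
def proj(n,p):
    i=camera_info(n);c=np.linalg.inv(i["T"])@[*p,1];q=i["intrinsics"]@(c[:3]*[1,-1,-1]);return q[:2]/q[2]
def tri(a,b):
    (o1,d1),(o2,d2)=ray("top",a),ray("scene",b)
    s=np.linalg.lstsq(np.c_[d1,-d2],o2-o1,rcond=None)[0]
    p,q=o1+s[0]*d1,o2+s[1]*d2;return (p+q)/2,np.linalg.norm(p-q)
tc=lambda u,v:(295+(u+.5)/5-.5,165+(v+.5)/5-.5)
sc=lambda u,v:(230+(u+.5)/3.5-.5,185+(v+.5)/3.5-.5)
E
python3 - <<'E'
from h import *
np.set_printoptions(precision=4,suppress=True)
for n,a,b in [("stud",tc(362,264),sc(254,208)),("ball",tc(405,422),sc(172,131)),("hole",tc(155,305),sc(367,215)),("decoyhole",(318,305),sc(257,47)),("padcorner",tc(48,87),sc(533,378)),("padbolt",tc(241,97),sc(405,427)),
 ("bolt -y+x",tc(571,72),sc(192,556)),("bolt-x-y",tc(605,415),sc(50,386))]:
    print(n,*tri(a,b))
obs=[("top",tc(593,48),(110,-150,20)),("top",tc(632,438),(-110,-150,20)),("top",tc(80,480),(-110,150,20)),("top",tc(48,87),(105,150,34)),("top",tc(270,72),(105,30,34)),("top",tc(362,264),(-35,0,170)),
("scene",sc(27,388),(-110,-150,20)),("scene",sc(187,572),(110,-150,20)),("scene",sc(533,378),(105,150,34)),("scene",sc(400,456),(105,30,34)),("scene",sc(254,208),(-35,0,170))]
def w(q,p):
    c,s=np.cos(q[2]),np.sin(q[2]);p=np.array(p)/1e3;return np.array([q[0]+c*p[0]-s*p[1],q[1]+s*p[0]+c*p[1],p[2]])
f=lambda q:np.concatenate([proj(n,w(q,p))-uv for n,uv,p in obs])
r=least_squares(f,[.6,0,0],loss="soft_l1");print(r.x,f(r.x).reshape(-1,2))
for n,uv in [("NW",tc(107,268)),("SW",tc(115,355)),("decoyS",(318,318))]:print(n,plane("top",uv,.11))
E
```

```text
stud [ 0.5486 -0.0948  0.1675] 0.0016252505801059999
ball [ 0.4672 -0.1121  0.1853] 0.0002151563368131948
hole [0.5421 0.005  0.1099] 0.0005896785227059639
decoyhole [0.3427 0.0291 0.1213] 0.002846951126741615
padcorner [0.6798 0.0606 0.0336] 0.0008589252808633828
padbolt [ 0.6716 -0.0438  0.0335] 0.0014151795566481945
bolt -y+x [ 0.6851 -0.2231  0.0216] 7.06826279661459e-05
bolt-x-y [ 0.496  -0.2331  0.0192] 0.0004591354104458647
[ 0.5838 -0.0936  0.0538] [[ 0.5118 -1.0598]
 [ 1.0962  0.4425]
 [-1.0829  0.373 ]
 [-0.3519 -0.2496]
 [-0.4831 -0.5966]
 [ 0.0127 -0.5093]
 [-1.6563 -1.8457]
 [-0.4592  3.3269]
 [ 0.8007 -0.1062]
 [ 0.4297 -2.133 ]
 [-0.4923 -0.592 ]]
NW [0.5619 0.0292 0.11  ]
SW [0.5169 0.0259 0.11  ]
decoyS [0.311  0.0286 0.11  ]
```

The heights agree with the text: stud 167 mm, ball 185 mm, block top 110 mm. The fixture is at (0.584, -0.094) with yaw 0.054, and the lever points at π+0.15 in its frame. Next I turn the lever.

```bash
cat >> h.py <<'E'
from scipy.spatial.transform import Rotation
F=np.array([.5838,-.0936,.0538])
def W(x,y,z):  # fixture mm -> world m
    c,s=np.cos(F[2]),np.sin(F[2]);return [F[0]+(c*x-s*y)/1e3,F[1]+(s*x+c*y)/1e3,z/1e3]
def inF(p):
    c,s=np.cos(F[2]),np.sin(F[2]);d=(np.array(p[:2])-F[:2])*1e3;return np.array([c*d[0]+s*d[1],-s*d[0]+c*d[1],p[2]*1e3])
def down(a):  # tool down, closing line at fixture angle a
    a+=F[2];y=np.array([np.cos(a),np.sin(a),0]);z=np.array([0,0,-1.]);q=Rotation.from_matrix(np.c_[np.cross(y,z),y,z]).as_quat()
    return [q[3],*q[:3]]
def snap(n,name):
    cv2.imwrite(f"pics/{name}.png",cv2.cvtColor(read_camera(n),cv2.COLOR_RGB2BGR))
np.set_printoptions(precision=4,suppress=True)
E
python3 - <<'E'
from h import *
P=lambda t,z:W(-35+58*np.cos(t),58*np.sin(t),z)
js=[(abs(j[5]),s) for s in (0,np.pi) if (j:=inverse_kinematics(P(4,240),down(s))) is not None];print(js)
q=down(min(js)[1])
command_gripper(0)
move_pose(P(3.95,240),q); movel(P(3.95,165))
fm=0
for t in np.linspace(3.95,.35,11)[1:]:
    movel(P(t,165),v=.12); fm=max(fm,np.linalg.norm(get_ft_force()))
print(fm,get_joint_pos(),get_time())
movel(P(.7,165));movel(P(.7,240))
snap("top","top1");snap("scene","scene1");print(get_time())
a=cv2.imread("pics/top1.png")[165:275,295:435];b=cv2.imread("pics/scene1.png")[185:355,230:390]
cv2.imwrite("pics/c1.png",np.hstack([cv2.resize(a,(420,330),interpolation=2),cv2.resize(b,(310,330),interpolation=2)]))
E
```

```text
[(np.float64(0.3448418188679909), 0)]
2.455776856328631 [-0.1399  0.4654  1.714  -0.0003  0.9611 -0.193 ] 7.375
8.4083
```

View pics/c1.png

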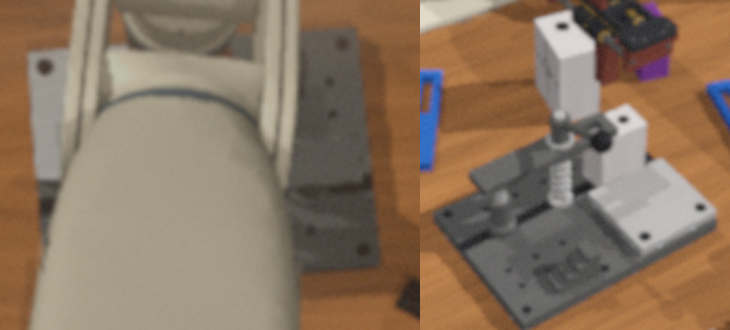

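The scene crop shows the ball at c1 (600,140), now pointing near +x. I'll check its angle, then grip the strap and pull it back.

```bash
python3 - <<'E'
from h import *
b=inF(plane("scene",(322.9,257.1),.187));print("ball",b,"angle",np.arctan2(b[1],b[0]+35))
q=down(0)
movel(W(20,20,250))
command_gripper(1.0)
move_pose(W(-35,-60,215),q); print(movel(W(-35,-60,102),v=.12,until_force=10))
command_gripper(0); print("w",get_grip_width()*88,get_finger_force(),get_ft_force(),get_time())
r=movel(W(-35,-116,102),v=.06,until_force=20); print(r,inF(get_tcp_pos()),get_ft_force(),get_grip_width()*88,get_time())
command_gripper(1.0); movel(W(-35,-116,215),v=.2)
snap("scene","scene2");print(get_time())
b=cv2.imread("pics/scene2.png")[175:355,220:400];cv2.imwrite("pics/c2.png",cv2.resize(b,(590,590),interpolation=2))
E
```

```text
ball [ 46.9987   3.7992 187.    ] angle 0.04629936598770685
False
w 40.1693892329981 30.00060260295868 [-0.8286 -0.013   0.8183] 12.4667
False [ -35.0522 -115.6476  101.9949] [0.4512 5.4559 2.0834] 39.91042177044247 13.55
15.2
```

View pics/c2.png

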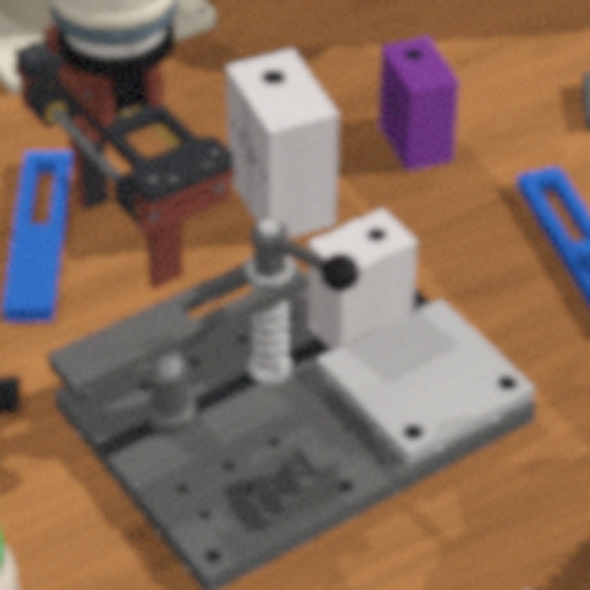

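The strap is drawn back about 56 mm, the block is standing, and the ball is clear of the block. The block's top corners are at c2 (308,243), (386,211) and (416,243). I'll locate the block from these and tip it.

```bash
python3 - <<'E'
from h import *
c=[inF(plane("scene",(220+u/3.278,175+v/3.278),.11)) for u,v in [(308,243),(386,211),(416,243)]];print(*c)
yb=(c[0][1]+c[1][1])/2; yb=float(np.clip(.5*yb+.5*90,82,98));print("yb",yb)
q=down(0)
command_gripper(0)
movel(W(-100,-60,215),v=.3)
movel(W(-100,yb,215),v=.3); movel(W(-100,yb,99),v=.2)
r=movel(W(-62,yb,99),v=.06,until_force=1.5);x=inF(get_tcp_pos());print("contact",r,x,get_ft_force())
fm=[]
for X in np.arange(x[0]+8,x[0]+75,8):
    movel(W(X,yb,99),v=.08); f=get_ft_force();fm.append((round(X,1),f.round(1)))
print(fm,get_time())
movel(W(-40,yb,150),v=.3);movel(W(-110,yb,150),v=.3)
snap("scene","scene3");print(get_time())
b=cv2.imread("pics/scene3.png")[175:355,220:400];cv2.imwrite("pics/c3.png",cv2.resize(b,(590,590),interpolation=2))
E
```

```text
[-55.9781  50.7822 110.    ] [-52.4644 122.391  110.    ] [ -9.6174 119.5508 110.    ]
yb 88.29331241062144
contact True [-67.8016  88.3008  99.3332] [-1.6232 -0.7791 -1.702 ]
[(np.float64(-59.8), array([-1.7,  0.1, -1.4])), (np.float64(-51.8), array([-1.6, -0.2,  0.2])), (np.float64(-43.8), array([-1. ,  0.4,  0.1])), (np.float64(-35.8), array([-0.2,  1. , -0.2])), (np.float64(-27.8), array([ 0.3, -0.5, -0.5])), (np.float64(-19.8), array([ 0. , -0.2,  0.8])), (np.float64(-11.8), array([-0.3,  0.3, -0.1])), (np.float64(-3.8), array([ 0.1,  0.1, -0.5])), (np.float64(4.2), array([0. , 0.5, 0.5]))] 21.15
21.9583
```

View pics/c3.png

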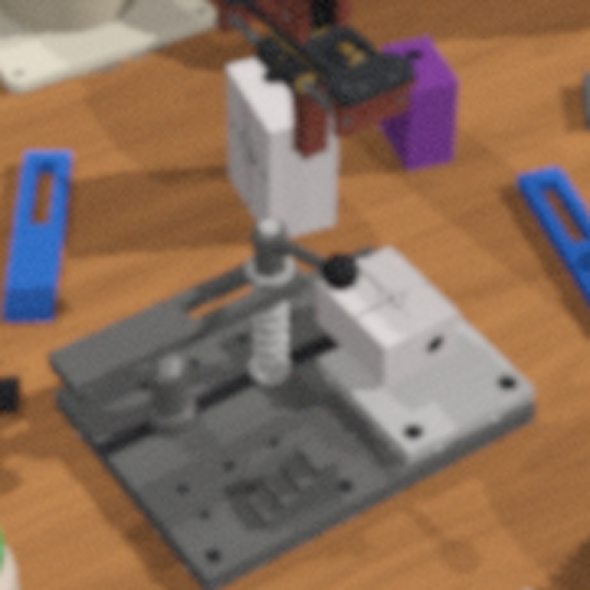

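The block lies scribed face up with its foot end overhanging. Its top corners are at c3 (388,248), (457,313), (388,350) and (316,285). I'll measure it and push it on.

```bash
python3 - <<'E'
from h import *
c=[inF(plane("scene",(220+u/3.278,175+v/3.278),.079)) for u,v in [(316,285),(388,248),(457,313),(388,350)]];print(*c)
m=np.mean(c,0);print(m); yb=float(np.clip(m[1],82,98))
movel(W(-110,yb,64),v=.2)
r=movel(W(-30,yb,64),v=.06,until_force=1.5);print("contact",r,inF(get_tcp_pos()))
movel(W(-12,yb,64),v=.05);print(inF(get_tcp_pos()),get_ft_force(),get_time())
movel(W(-60,yb,64),v=.2);movel(W(-130,yb,180),v=.3);movel(W(-130,-150,260),v=.4)
snap("scene","scene4");snap("top","top4");print(get_time())
b=cv2.imread("pics/scene4.png")[175:355,220:400];a=cv2.imread("pics/top4.png")[165:275,295:435]
cv2.imwrite("pics/c4.png",np.hstack([cv2.resize(b,(400,400),interpolation=2),cv2.resize(a[:80,:80],(400,400),interpolation=2)]))
E
```

```text
[-40.7715  48.1741  79.    ] [-43.7543 119.3103  79.    ] [ 44.7396 119.5295  79.    ] [47.0645 52.6075 79.    ]
[ 1.8196 84.9053 79.    ]
contact True [-56.2109  84.8676  63.8643]
[-11.6397  84.8869  64.1928] [-0.6209  0.5279  0.3014] 24.4917
26.35
```

View pics/c4.png

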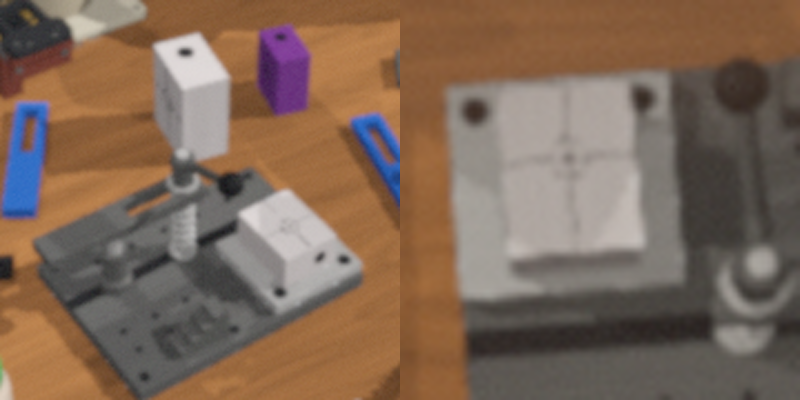

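The block lies flat on the pad with its corners at c4 right panel (98,90), (232,80), (244,248) and (108,258). I'll check position and squareness.

```bash
python3 - <<'E'
from h import *
im=cv2.imread("pics/top4.png");roi=im[165:245,295:375]
g=cv2.cvtColor(cv2.resize(roi,None,fx=5,fy=5,interpolation=2),cv2.COLOR_BGR2GRAY)
def edge(pts,axis,rng):
    out=[]
    for t in pts:
        l=g[t-4:t+5].mean(0) if axis==0 else g[:,t-4:t+5].mean(1)
        d=np.abs(np.gradient(cv2.GaussianBlur(l.reshape(-1,1).astype(float),(1,13),0).ravel()));k=rng[0]+d[rng[0]:rng[1]].argmax()
        out.append(tc(k,t) if axis==0 else tc(t,k))
    return out
def ang(pp,z):
    P=np.array([inF(plane("top",p,z))[:2] for p in pp]);d=P-P.mean(0);v=np.linalg.svd(d)[2][0]
    return P.mean(0),np.degrees(np.arctan2(v[1],v[0]))
print("left",ang(edge(range(110,240,10),0,(85,125)),.079))
print("right",ang(edge(range(130,235,10),0,(222,255)),.079))
print("foot",ang(edge(range(125,235,10),1,(235,258)),.079))
print("pad left",ang(edge(range(130,280,10),0,(40,70)),.034))
print("pad edge",ang(edge(range(80,220,10),1,(275,310)),.034))
c=[inF(plane("top",tc(u,v),.079)) for u,v in [(98,90),(232,80),(244,248),(108,258)]];print(*c)
c=[inF(plane("scene",(220+u/2.222,175+v/2.222),.079)) for u,v in [(240,226),(288,192),(335,237),(288,287 if 0 else 246+0)]];print(*c)
E
```

```text
left (array([ 44.1662, 123.5799]), np.float64(-174.47501276305343))
right (array([33.293 , 52.8414]), np.float64(-179.12999351239313))
foot (array([-2.8969, 88.3349]), np.float64(-89.80608217279449))
pad left (array([ 41.4221, 150.7186]), np.float64(179.680118665966))
pad edge (array([-14.0141, 105.2217]), np.float64(-89.5390732966335))
[ 87.287  121.9715  79.    ] [87.2172 51.6147 79.    ] [-3.1306 52.5174 79.    ] [ -3.0313 123.1571  79.    ]
[18.6339 41.8053 79.    ] [  4.7538 119.0809  79.    ] [ 91.3119 118.6045  79.    ] [73.2205 67.3193 79.    ]
```

```bash
python3 -c "
from station import *
print(job_done(),get_time())"
```

```text
the job is handed in; nothing more can be done
the job is handed in; nothing more can be done
```

I slackened the clamp (about half a turn clockwise), drew the strap back about 56 mm clear of the block, and tipped the block scribed face up. It now lies flat and square on the pad, about 10 mm in from the edge, and I handed the job in at about 26 s; I saw nothing else on the bench move.

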